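# Check a wet miniature under the loupe

## Task

First push the desk organiser's open drawer, which hangs over the work, fully home until its catch seats. Then pick up the loupe by its handle and hold it level, centred above the round painted miniature, at the focal height marked on the copy stand's column: its rim level with the brass stop collar; the three miniatures are wet, so touch none of them, and leave the collar and everything else on the table as it is. Finish while holding the loupe still there: do not put it down or let go.

Things in the scene. Friction and masses are not known exactly. Their poses are not given: they have to be found in the camera images.
- organiser: Fixed light-wood desk organiser, 240 wide (y), 230 deep (x), 135 high, with one drawer above an open paper shelf. Origin: on the table, under the middle of its front face; x points from the front face into the organiser, z up. Nothing stands on its top.
- drawer (a joint): Drawer opening in m: 0 = home (front panel against the organiser's front face), up to 0.135. It slides along the organiser's -x when opening. Runner friction about 1 N; in the last 11 mm a sprung roller catch resists with up to about 3 N more; inside 3 mm the catch draws the drawer home and keeps it there, but left farther out it springs open some mm again.
- drawer_front (a point): Centre of the outer (robot-facing) face of the drawer's front panel, 89 above the table; the panel is 216 wide, 64 high (57 to 121 above the table) and 12 thick. A round wooden knob, 19 across, stands 16 out from this point. Drawer home: this point is 12 mm in front of the organiser's front face. Axes as the organiser's.
- stand: Fixed copy stand; grey board 190 (x) by 310 (y), 16 thick, in front of the organiser, partly under the open drawer. Origin: on the table; x towards the organiser; board from -170 to +140 in y. A 24 square aluminium column stands 145 to -y of the origin, 274 high; a black carriage (46 square) is parked on top, 233 to 267 above the table, its camera arm turned away to -y.
- focus_mark (a point): Tip of the small brass index on the brass stop collar (44 square, 14 high) that is clamped round the copy stand's column, at half the collar's height; the tip stands 37.5 from the column's axis, towards the board (+y of the stand). Its height is the focal height: the loupe's rim, also 14 high, belongs level with the collar. It stands 90 to 152 above the table, different at each start.
- mini_round: The round miniature: wooden disc 48 across, 8 thick, painted face up and wet, lying loose on the stand's board (its top 24 above the table). Origin: centre of its underside.
- mini_square: Square miniature, 42 by 42 by 8, wet, loose on the stand's board; a bystander. Origin: centre of its underside.
- mini_oblong: Oblong miniature, 50 (x) by 30 (y) by 8, wet, loose on the stand's board; a bystander. Origin: centre of its underside.
- loupe: Hand loupe lying flat on the table, about 90 g: round black rim 68 across and 14 high with a glass lens, and a straight black handle 20 wide, 14 high, flat-sided, that reaches from 45 to 137 from the lens centre. Origin: centre of the rim's underside; the handle points to -x, z up.
- lens (a point): Centre of the loupe's lens, at half the rim's height (7 above the loupe's underside), on the loupe's axes.
- brush: Flat paint brush, wooden handle, 200 long, lying beside the loupe, about 80 from it on the loupe's +y side. Bystander.
- paint_jar: Closed paint jar, 62 across, 68 high, standing left of the organiser. Origin: centre of its underside. Bystander.
- water_tub: White open water tub, 80 across, 85 high, standing at the back left. Origin: centre of its underside. Bystander.
- pebble: Dark grey pebble, 54 across, 27 high, on the table to the right of the stand. Bystander.
- tape: Roll of masking tape lying flat, 100 across, 24 high, to the right of the stand. Bystander.
Not all that is in view belongs to the job. There is more than one size of the loupe; the job needs the smaller. What is shaped like the mini_round but pink is not meant.

How it is judged:
By the outcome, as a careful person would: the job done as asked, in the order asked, and still so for the second after the job is handed in, while the arm keeps its last pose, push and grip.
It also fails if it takes over 54 s, if anything falls off the work surface, if the arm or the gripper's body presses on something with over 40 N, if the wrist force passes 120 N, or if a joint passes its speed limit or range.

## Robot

A 6-joint arm with a two-finger parallel gripper is mounted at the origin on the work surface. World frame = base frame: x ahead of the robot, y to its left, z up, the work surface at z = 0. Lengths are in m, angles in rad, forces in N, time in s.
With the tool pointing down it reaches from about 0.375 to 0.975 m from the base axis. Payload 3.8 kg.
Tool frame: the origin (TCP) lies midway between the tips of the shut fingers; the grasp point (between the pads) lies 19 mm behind it; x points along the fingers, y is the direction in which the jaws open and shut, and the axes are right-handed (so a half turn about x gives the same grasp; the last joint's range is limited). The gripper opens to 88 mm and grips with 3 to 60 N. Pads are 18 mm wide; open, the fingers measure 123 mm over their backs; the gripper's body (75 mm by 187 mm) begins 45 mm behind the grasp point.
Start: joints at [-0.037, 0.264, 1.604, -0, 1.274, -0.037], TCP at [0.675, -0, 0.239] pointing down, gripper open.
Joint ranges: [-2.63, 2.63], [-0.94, 2.18], [0.31, 2.57], [-1.31, 4.45], [0, 2.66], [-2.55, 2.55]. Speed limits (rad/s): [2.57, 2.57, 3.14, 3.14, 3.14, 3.14].

## Interface

Orientations are given as a rotation vector (axis times angle).
In Python, from cell import manip, inverse_kinematics, cams, order gives the robot as it stands. Calls block until the motion is done:
- manip.move_pose(position, orientation): joint-space move of the TCP to a pose.
- manip.move_linear(position, rate=0.15, rot=None): straight line of the TCP; rot=None keeps the orientation; rate is the mean speed in m/s.
- manip.set_joints(angles): joint-space move.
- manip.set_gripper(opening, force=None): finger opening in m; force is the grip in N (None keeps the last); returns when the fingers have stopped.
- manip.dwell(seconds).
- inverse_kinematics(position, orientation): joint angles nearest the present ones, or None.
- manip.state(): the state.
- cams.capture(name): name is "scene" or "side" or "wrist"; returns a dict with "image" (400x640x3 uint8, blue, green, red), "z_map" (400x640 float32, m along the optical axis (not along the pixel's ray), 0 where there is no reading), "intrinsics" (3x3 intrinsics, pixels), "k1" (the pictures are not rectified: a ray, as slopes to the right and down, at radius r is drawn at 1 + k1 r^2 times it, then the intrinsics apply), "position" and "orientation" of the camera in the world; the wrist camera has in their place "T_tool_cam" (4x4, takes a point from camera to tool coordinates, whose origin is the TCP and whose axes are the tool frame's). Camera axes: x right, y down, z forward; pixel columns grow to the right and rows downward; lengths in m; the calibration is good to about 2 mm. A picture is of the moment at which its call begins: read the wrist's pose just before it.
A pose or a line that the arm cannot do raises manip.IKError and nothing moves.
- order.close_job(): hands the job in, once; it reports no verdict.
The state is a dict: "clock": time; "joint_pos": joint angles; "joint_velocities": joint speeds; "tau": joint torques, N m; "tool_pos": TCP position; "tcp_rot": TCP orientation; "contact_force": force on the tool from outside, world axes, zero at the start; "moment": the same for the moment, N m; "gripper_width": finger opening in m.
Only numpy, scipy, OpenCV 4.12 (cv2) and the standard library are available. Lean on these libraries where they do the work, as an engineer would, in place of code of your own. Each camera call takes 0.05 s, during which the arm holds its last target. There are 200 camera calls.

## Working session

There is one attempt and no reset: what is moved stays moved. The work goes in short steps, each a Python script; the robot and the scene stay as the last script left them, time stands still between calls to the robot, and variables do not carry over. Pictures are saved under pics/ and viewed, about 8 in all and at most 12, crops included, and the job is handed in when it is done.

```bash
mkdir -p pics; ls; cat > h.py <<'E'
import numpy as np, cv2
from scipy.spatial.transform import Rotation as R
from cell import manip, inverse_kinematics, cams, order
def shot(name):
    s=manip.state(); c=cams.capture(name)
    if 'T_tool_cam' in c:
        T=np.eye(4);T[:3,:3]=R.from_rotvec(s['tool_rot'] if 'tool_rot' in s else s['tcp_rot']).as_matrix();T[:3,3]=s['tool_pos']
        T=T@np.array(c['T_tool_cam'])
    else:
        T=np.eye(4); o=np.array(c['orientation'])
        T[:3,:3]=o if o.shape==(3,3) else R.from_rotvec(o).as_matrix(); T[:3,3]=c['position']
    c['T']=T; return c
def slopes(c,uv):
    K=np.array(c['intrinsics']);uv=np.atleast_2d(np.array(uv,float))
    d=np.array([c['k1'],0,0,0,0],float)
    return cv2.undistortPoints(uv[:,None],K,d)[:,0]
def on_plane(c,uv,z):
    s=slopes(c,uv);d=np.c_[s,np.ones(len(s))]@c['T'][:3,:3].T
    o=c['T'][:3,3];return o+d*((z-o[2])/d[:,2])[:,None]
def by_depth(c,uv):
    s=slopes(c,uv);uv=np.atleast_2d(uv).astype(int);z=c['z_map'][uv[:,1],uv[:,0]]
    return (np.c_[s,np.ones(len(s))]*z[:,None])@c['T'][:3,:3].T+c['T'][:3,3]
def cloud(c):
    h,w=c['z_map'].shape;u,v=np.meshgrid(range(w),range(h))
    return by_depth(c,np.c_[u.ravel(),v.ravel()]).reshape(h,w,3)
E
python3 - <<'E'
from h import *
import pickle
for n in ('scene','side','wrist'):
    c=shot(n); cv2.imwrite(f'pics/{n}0.png',c['image']); pickle.dump(c,open(f'{n}0.pkl','wb'))
    print(n,np.round(c['T'],3).tolist(),np.array(c['intrinsics']).tolist(),c['k1'],c['orientation'] if 'orientation' in c else '')
print(manip.state())
E
```

```text
pics
scene [[0.299, 0.822, -0.484, 1.069], [0.954, -0.255, 0.157, -0.239], [0.006, -0.509, -0.861, 1.164], [0.0, 0.0, 0.0, 1.0]] [[377.3627303657854, 0.0, 322.9791543396801], [0.0, 377.3627303657854, 196.16068584532192], [0.0, 0.0, 1.0]] -0.06103121488701129 [-2.15537078 -1.58551686  0.4264166 ]
side [[0.991, -0.088, 0.097, 0.362], [-0.131, -0.72, 0.682, -0.8], [0.009, -0.689, -0.725, 0.877], [0.0, 0.0, 0.0, 1.0]] [[383.89594404758657, 0.0, 319.46998523466704], [0.0, 383.89594404758657, 201.50857655099836], [0.0, 0.0, 1.0]] -0.007896073481718655 [-2.37836457  0.15149734 -0.07349057]
wrist [[1.0, 0.001, -0.002, 0.675], [0.001, -0.96, -0.279, 0.072], [-0.003, 0.279, -0.96, 0.384], [0.0, 0.0, 0.0, 1.0]] [[353.9265815104128, 0.0, 315.0499448345878], [0.0, 353.9265815104128, 200.96323545855546], [0.0, 0.0, 1.0]] -0.06373472623937294 
{'clock': 0.15, 'joint_pos': array([-3.68906867e-02,  2.64563857e-01,  1.60502914e+00,  3.63264275e-05,
        1.27370882e+00, -3.69174096e-02]), 'joint_velocities': array([-0.0023849 , -0.00175256, -0.00560785,  0.0006344 ,  0.00196889,
       -0.00019708]), 'tau': array([-3.11732474e-04, -5.02845919e+01, -3.57470334e+01,  7.29960459e-02,
        2.49771774e-02, -9.00718305e-05]), 'tool_pos': array([6.74461018e-01, 3.61571311e-05, 2.37701802e-01]), 'tcp_rot': array([ 1.20845232,  1.21053592, -1.21039826]), 'contact_force': array([ 0.95459829,  0.05408865, -0.06806943]), 'moment': array([0.00698035, 0.04653574, 0.01164785]), 'gripper_width': 0.08784925971957132}
```

View pics/scene0.png

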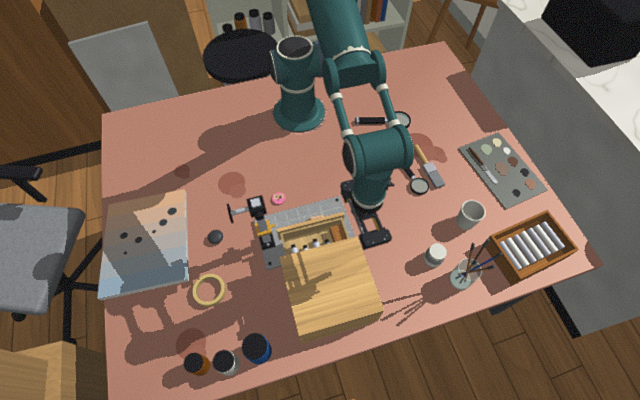

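View pics/side0.png

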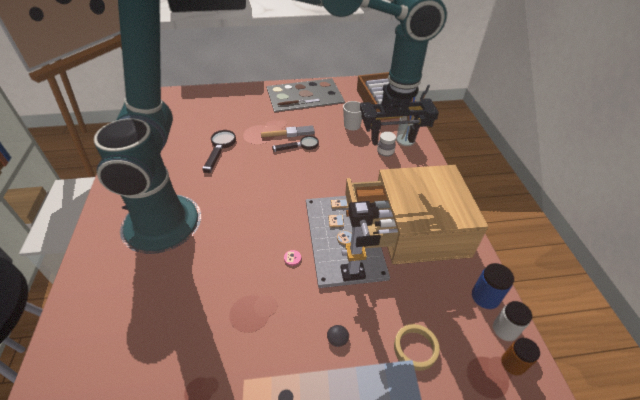

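```bash
python3 - <<'E'
from h import *
import pickle
s=pickle.load(open('side0.pkl','rb'));c=pickle.load(open('scene0.pkl','rb'))
a=cv2.resize(s['image'][120:295,260:400],None,fx=4,fy=4,interpolation=cv2.INTER_CUBIC)[:600]
cv2.imwrite('pics/crop1.png',a)
for n,k in(('side',s),('scene',c)):
    P=cloud(k); z=P[...,2]
    t=P[(k['z_map']>0)&(abs(P[...,0]-.5)<.3)&(abs(P[...,1])<.3)&(abs(z)<.03)]
    print(n,'table med',np.median(t[:,2]))
    m=((abs(z-.135)<.008)&(k['z_map']>0)).astype(np.uint8)
    m=cv2.morphologyEx(m,cv2.MORPH_OPEN,np.ones((5,5)))
    nn,l,st,ce=cv2.connectedComponentsWithStats(m)
    for i in range(1,nn):
        if st[i,4]>200:
            q=P[l==i]; print(st[i],cv2.minAreaRect(q[:,:2].astype(np.float32)),np.median(q[:,2]), cv2.boxPoints(cv2.minAreaRect(q[:,:2].astype(np.float32))).round(3).tolist())
print('loupe',on_plane(s,[[310,143],[300,145],[275,148]],.01), on_plane(c,[[419,186]],.012))
print('big',on_plane(s,[[223,138],[207,168]],.01))
print('collar',by_depth(s,[[353,256],[357,246],[352,268]]),'carriage',by_depth(s,[[362,207]]))
E
```

```text
side table med 0.0006929688928663524
[ 380  165  107   70 5514] ((0.7620726823806763, -0.11742575466632843), (0.24416594207286835, 0.2322707325220108), 88.78570556640625) 0.1345141251752895 [[0.6430000066757202, -0.2370000034570694], [0.8759999871253967, -0.24199999868869781], [0.8809999823570251, 0.0020000000949949026], [0.6489999890327454, 0.007000000216066837]]
scene table med 0.0007676914180243521
[ 281  238  102   97 6792] ((0.7647577524185181, -0.11739665269851685), (0.23836909234523773, 0.23030826449394226), 88.89041900634766) 0.1354003843512286 [[0.6470000147819519, -0.23399999737739563], [0.878000020980835, -0.23899999260902405], [0.8820000290870667, -0.0], [0.6520000100135803, 0.004000000189989805]]
loupe [[0.48176227 0.31069685 0.01      ]
 [0.4445106  0.30339211 0.01      ]
 [0.35392752 0.29687736 0.01      ]] [[0.48400306 0.31676636 0.012     ]]
big [[0.16697438 0.37837644 0.01      ]
 [0.1201531  0.21663095 0.01      ]]
collar [[ 0.51920808 -0.27690626  0.12016902]
 [ 0.50733408 -0.33591836  0.23977625]
 [ 0.52308376 -0.26831299  0.05550734]] carriage [[ 0.53090409 -0.25935492  0.27304743]]
```

View pics/crop1.png

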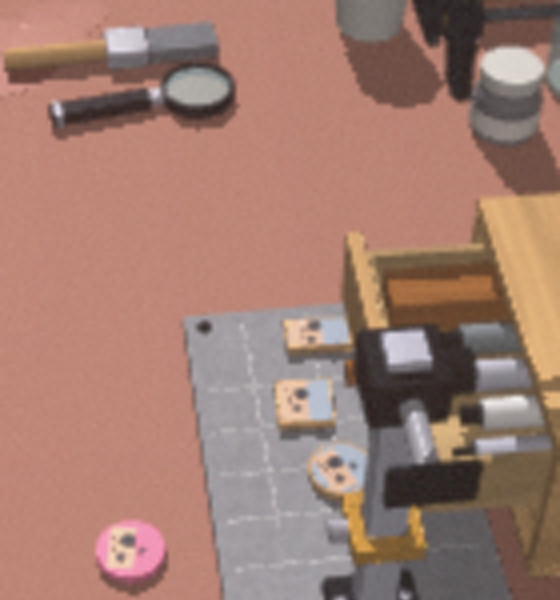

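Crop: the small loupe's lens is at side px (310,143), with its handle end at (275,148). The round tan miniature is at (344,238). Lookalikes are the big loupe at side (223,138), the pink disc at (292,258), and the square and oblong miniatures at (336,221) and (338,203). I choose the small loupe and the tan round disc. Next I measure the drawer, collar and column.

```bash
python3 - <<'E'
from h import *
import pickle
s=pickle.load(open('side0.pkl','rb'));c=pickle.load(open('scene0.pkl','rb'))
for n,k in(('side',s),('scene',c)):
    P=cloud(k); x,y,z=P[...,0],P[...,1],P[...,2]
    m=(k['z_map']>0)&(x>.45)&(x<.63)&(y>-.235)&(y<.03)&(z>.05)&(z<.126)
    q=P[m]; print(n,m.sum())
    for lo in np.arange(-.22,.02,.03):
        r=q[(q[:,1]>=lo)&(q[:,1]<lo+.03)&(q[:,2]>.112)]
        if len(r): print(round(lo,2),len(r),np.percentile(r[:,0],[2,20,50]).round(4))
    hsv=cv2.cvtColor(k['image'],cv2.COLOR_BGR2HSV)
    b=(hsv[...,1]>150)&(hsv[...,0]>16)&(hsv[...,0]<30)&(x>.45)&(x<.58)&(y<-.2)&(y>-.36)&(k['z_map']>0)
    v,u=np.nonzero(b); r=P[b]
    if len(r): print('brass',b.sum(),u.min(),u.max(),v.min(),v.max(),np.percentile(r,[3,25,50,75,97],axis=0).round(4).tolist())
    cr=(z>.262)&(z<.274)&(x>.45)&(x<.6)&(y<-.2)&(y>-.36)
    print('carriage top',cr.sum(),np.percentile(P[cr],[3,50,97],axis=0).round(3).tolist() if cr.sum() else '')
    g=(abs(z-.016)<.004)&(x>.38)&(x<.64)&(y<.05)&(y>-.36)&(hsv[...,1]<60)
    print('board',g.sum(),cv2.boxPoints(cv2.minAreaRect(P[g][:,:2].astype(np.float32))).round(3).tolist())
E
```

```text
side 1054
-0.1 38 [0.5492 0.5507 0.5544]
-0.07 37 [0.5502 0.5509 0.5545]
-0.04 33 [0.5511 0.5524 0.5563]
-0.01 7 [0.5509 0.5516 0.5565]
brass 96 346 365 244 259 [[0.5082, -0.2805, 0.1125], [0.5121, -0.2769, 0.1175], [0.5157, -0.2702, 0.1184], [0.5432, -0.2559, 0.119], [0.5491, -0.2407, 0.1206]]
carriage top 399 [[0.507, -0.335, 0.262], [0.529, -0.269, 0.267], [0.558, -0.237, 0.274]]
board 3251 [[0.4339999854564667, -0.2840000092983246], [0.625, -0.2840000092983246], [0.625, 0.029999999329447746], [0.4339999854564667, 0.029999999329447746]]
scene 1798
-0.22 44 [0.5511 0.5538 0.559 ]
-0.19 43 [0.552  0.5549 0.5587]
-0.16 44 [0.5527 0.5553 0.5598]
-0.13 40 [0.5523 0.5558 0.5597]
-0.1 45 [0.5523 0.5558 0.5607]
-0.07 45 [0.5535 0.557  0.562 ]
-0.04 41 [0.5534 0.557  0.5621]
-0.01 5 [0.5549 0.5564 0.561 ]
brass 100 255 274 220 236 [[0.5138, -0.2784, 0.1127], [0.5291, -0.2739, 0.1165], [0.5431, -0.2535, 0.1177], [0.5507, -0.2411, 0.1195], [0.5556, -0.2289, 0.1222]]
carriage top 262 [[0.513, -0.334, 0.263], [0.54, -0.261, 0.267], [0.563, -0.236, 0.273]]
board 1569 [[0.4339999854564667, 0.024000000208616257], [0.43799999356269836, -0.2840000092983246], [0.6269999742507935, -0.2809999883174896], [0.6240000128746033, 0.026000000536441803]]
```

```bash
python3 - <<'E'
from h import *
rot=R.from_matrix(np.c_[[0,0,-1],[0,1,0],[1,0,0]]).as_rotvec()
p=lambda t:(s:=manip.state(),print(t,round(s['clock'],2),s['tool_pos'].round(4),s['contact_force'].round(2),round(s['gripper_width'],4)))[0]
manip.set_gripper(0.0)
manip.move_pose([.50,-.06,.2],rot);p('above')
manip.move_linear([.50,-.06,.092]);p('down')
manip.move_linear([.535,-.06,.092],rate=.1);p('near')
manip.move_linear([.612,-.06,.092],rate=.06);p('pushed')
for x in np.arange(.616,.640,.003):
    manip.move_linear([x,-.06,.092],rate=.03);s=p(round(x,3))
    if s['contact_force'][0]<-9:break
E
```

```text
above 2.96 [ 0.5005 -0.06    0.2003] [0.56 0.09 0.46] 0.0006
down 3.83 [ 0.5008 -0.0601  0.0927] [ 0.4  -0.12  0.46] 0.0006
near 4.33 [ 0.5353 -0.06    0.0924] [0.1  1.53 0.58] 0.0004
pushed 5.76 [ 0.612  -0.0599  0.0922] [ 0.17 -0.5   0.24] 0.0006
0.616 6.04 [ 0.6163 -0.06    0.0921] [-0.87  0.33 -0.24] 0.0007
0.619 6.29 [ 0.6188 -0.06    0.0919] [-3.02 -0.72  0.57] 0.0004
0.622 6.54 [ 0.6222 -0.06    0.0919] [-1.69 -0.8   0.22] 0.0004
0.625 6.79 [ 0.6259 -0.06    0.0922] [0.2  0.34 0.17] 0.0006
0.628 7.04 [ 0.6274 -0.0599  0.092 ] [-4.32  0.2   3.49] 0.0004
0.631 7.29 [ 0.6274 -0.0599  0.0919] [-13.94   1.05  10.03] 0.0004
```

```bash
python3 - <<'E'
from h import *
import pickle
manip.move_linear([.585,-.06,.095],rate=.15)
manip.move_linear([.45,-.12,.2],rate=.25)
manip.dwell(.2)
w=shot('wrist');s=shot('side')
for n,k in(('w1',w),('s1',s)): pickle.dump(k,open(n+'.pkl','wb'))
print(w['T'].round(3).tolist(),manip.state()['clock'])
cv2.imwrite('pics/w1.png',np.hstack([w['image']]))
P=cloud(s);x,y,z=P[...,0],P[...,1],P[...,2]
m=(s['z_map']>0)&(x>.57)&(x<.643)&(y>-.235)&(y<.03)&(z>.112)&(z<.126)
print(m.sum(),np.percentile(P[m][:,0],[2,20,50]) if m.sum() else '')
E
```

```text
[[-0.001, 0.961, 0.276, 0.379], [1.0, 0.001, 0.001, -0.119], [0.001, 0.276, -0.961, 0.345], [0.0, 0.0, 0.0, 1.0]] 8.925
244 [0.63258104 0.63497919 0.63754034]
```

View pics/w1.png

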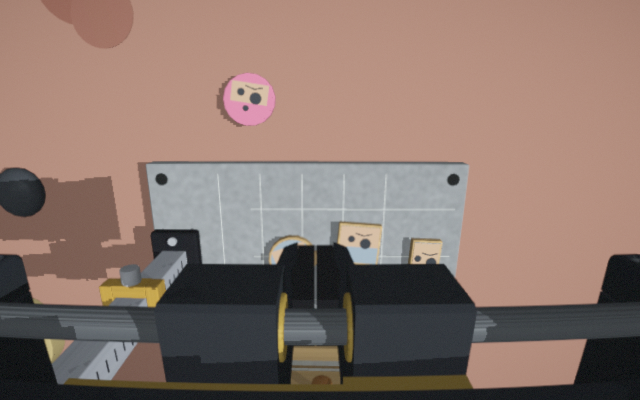

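Wrist view: the round miniature is partly hidden by the fingers at (292,250), the collar is at (135,290), the pink decoy at (249,98), and the drawer front is flush. I shift to see it clear.

```bash
python3 - <<'E'
from h import *
import pickle
manip.move_linear([.53,-.09,.22],rate=.25)
manip.dwell(.2)
w=shot('wrist')
pickle.dump(w,open('w2.pkl','wb'))
print(manip.state()['clock'])
cv2.imwrite('pics/w2.png',w['image'])
E
```

```text
9.675
```

View pics/w2.png

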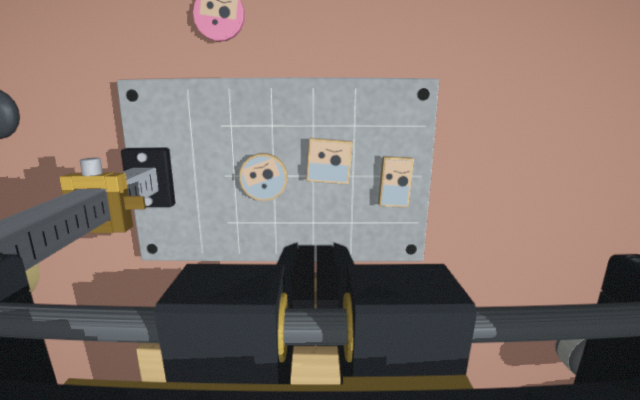

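```bash
python3 - <<'E'
from h import *
import pickle
w=pickle.load(open('w2.pkl','rb'))
hsv=cv2.cvtColor(w['image'],cv2.COLOR_BGR2HSV)
P=cloud(w)
# round mini: top by height
m=((P[...,2]>.0205)&(P[...,2]<.028)&(P[...,0]>.44)&(P[...,0]<.6)&(P[...,1]>-.2)&(P[...,1]<0)).astype(np.uint8)
m[245:]=0
for cn in cv2.findContours(m,cv2.RETR_EXTERNAL,cv2.CHAIN_APPROX_NONE)[0]:
    if cv2.contourArea(cn)>300:
        (a,r)=cv2.minEnclosingCircle(cn); q=on_plane(w,cn[:,0],.024)[:,:2].astype(np.float32)
        print('depth',a,r,cv2.minEnclosingCircle(q),cv2.minAreaRect(q))
c=np.median(on_plane(w,[[264,177]],.024),0);print('eye',c,on_plane(w,[[240,177],[288,177],[264,153],[264,201]],.024).round(4).tolist())
b=((hsv[...,1]>120)&(hsv[...,0]>15)&(hsv[...,0]<32)&(w['z_map']>0));b[:150]=0;b[240:]=0;b[:,160:]=0
v,u=np.nonzero(b);r=P[b];print('brass',b.sum())
h=np.histogram(r[:,2],bins=np.arange(.08,.15,.002));print(dict(zip(h[1][:-1].round(3),h[0])))
t=r[abs(r[:,2]-np.percentile(r[:,2],85))<.004];print('top',np.percentile(t,[2,50,98],axis=0).round(4).tolist(),len(t))
print('index',by_depth(w,[[145,203],[140,203],[135,203],[143,199]]).round(4).tolist())
print('board z',np.median(P[100:120,200:215,2]),'table',np.median(P[30:60,400:600,2]))
print('board corners',on_plane(w,[[120,81],[438,79],[428,262],[140,262]],.016).round(4).tolist())
rot=manip.state()['tcp_rot']
manip.move_pose([.46,.305,.20],rot); manip.dwell(.2)
w=shot('wrist');pickle.dump(w,open('w3.pkl','wb'));cv2.imwrite('pics/w3.png',w['image']);print(manip.state()['clock'])
E
```

```text
depth (392.5, 181.5) 27.10175895690918 ((0.5366803407669067, -0.011824729852378368), 0.027546178549528122) ((0.5364493131637573, -0.011888924986124039), (0.02660408243536949, 0.04954521730542183), 87.7900161743164)
depth (263.08612060546875, 176.75479125976562) 24.190649032592773 ((0.5312213897705078, -0.14084893465042114), 0.024194937199354172) ((0.5318503379821777, -0.14068150520324707), (0.04585985839366913, 0.04686360061168671), 43.96687316894531)
depth (329.03277587890625, 160.55197143554688) 28.75309181213379 ((0.5161223411560059, -0.07605637609958649), 0.02841879613697529) ((0.515723466873169, -0.07566939294338226), (0.0418669767677784, 0.04131951183080673), 85.51300048828125)
eye [ 0.53167745 -0.13989141  0.024     ] [[0.5316, -0.1637, 0.024], [0.5317, -0.1162, 0.024], [0.5079, -0.139, 0.024], [0.5563, -0.1409, 0.024]]
brass 2204
{np.float64(0.08): np.int64(0), np.float64(0.082): np.int64(0), np.float64(0.084): np.int64(1), np.float64(0.086): np.int64(1), np.float64(0.088): np.int64(0), np.float64(0.09): np.int64(0), np.float64(0.092): np.int64(0), np.float64(0.094): np.int64
[... 527 characters left out ...]
np.float64(0.128): np.int64(0), np.float64(0.13): np.int64(0), np.float64(0.132): np.int64(0), np.float64(0.134): np.int64(0), np.float64(0.136): np.int64(0), np.float64(0.138): np.int64(0), np.float64(0.14): np.int64(0), np.float64(0.142): np.int64(0), np.float64(0.144): np.int64(0), np.float64(0.146): np.int64(0)}
top [[0.5098, -0.2772, 0.1162], [0.5198, -0.2433, 0.1191], [0.5529, -0.2336, 0.1205]] 1607
index [[0.5556, -0.2584, 0.0338], [0.5322, -0.2218, 0.1134], [0.5319, -0.2252, 0.1144], [0.5291, -0.219, 0.1133]]
board z 0.01649801546785598 table 0.00052476005804028
board corners [[0.4385, -0.2771, 0.016], [0.4381, 0.0273, 0.016], [0.628, 0.0339, 0.016], [0.6287, -0.2827, 0.016]]
11.4167
```

View pics/w3.png

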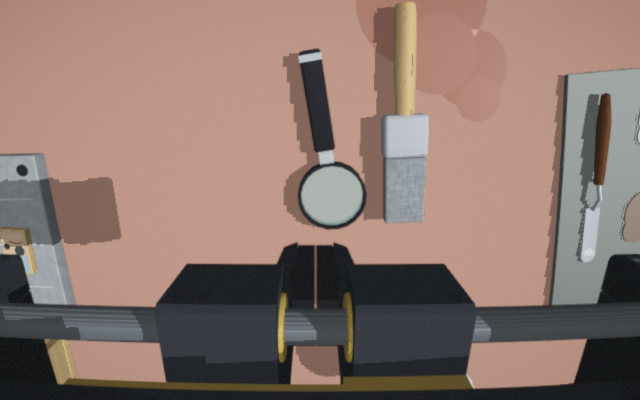

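Wrist view: the lens is at (332,195), and the handle runs from (327,158) to (311,50), which is about 8° of yaw. The brush is about 75 px to the right. I compute the pose and grasp.

```bash
cat >> h.py <<'E'
def loupe_pose(w,z,mask=None):
    "lens centre and yaw from dark rim/handle in a wrist picture, top plane z"
    d=((w['image'].max(2)<75)).astype(np.uint8) if mask is None else mask
    n,l,st,ce=cv2.connectedComponentsWithStats(d)
    return n,l,st,ce
def down(yaw): return (R.from_euler('z',yaw)*R.from_matrix(np.c_[[0,0,-1],[0,1,0],[1,0,0]])).as_rotvec()
def say(t):
    s=manip.state();print(t,round(s['clock'],2),s['tool_pos'].round(4),s['contact_force'].round(2),round(s['gripper_width'],4));return s
E
sed -i '/^def loupe_pose/,/return n,l/d' h.py
python3 - <<'E'
from h import *
import pickle
w=pickle.load(open('w3.pkl','rb'))
d=(w['image'].max(2)<60).astype(np.uint8);d[235:]=0;d[:,:290]=0;d[:,372:]=0
cs=[c for c in cv2.findContours(d,cv2.RETR_EXTERNAL,cv2.CHAIN_APPROX_NONE)[0] if cv2.contourArea(c)>300]
for c in cs:
    q=on_plane(w,c[:,0],.014)[:,:2].astype(np.float32)
    print(cv2.boundingRect(c),cv2.minEnclosingCircle(q),cv2.minAreaRect(q))
rim=max(cs,key=cv2.contourArea);han=[c for c in cs if c is not rim][0]
L=np.array(cv2.minEnclosingCircle(on_plane(w,rim[:,0],.014)[:,:2].astype(np.float32))[0])
H=np.array(cv2.minAreaRect(on_plane(w,han[:,0],.014)[:,:2].astype(np.float32))[0])
v=L-H;yaw=np.arctan2(v[1],v[0]);g=L-v/np.linalg.norm(v)*.072
print('L',L,'H',H,np.linalg.norm(v),'yaw',np.degrees(yaw),'g',g)
if not(.07<np.linalg.norm(v)<.11 and abs(np.degrees(yaw)-8.4)<4): raise SystemExit('check')
manip.set_gripper(.045)
manip.move_pose([*g,.08],down(yaw));say('above')
manip.move_linear([*g,.012],rate=.12);say('low')
manip.move_linear([*g,.004],rate=.03);say('at')
manip.set_gripper(0,force=40);say('grip')
manip.move_linear([*g,.10],rate=.12);manip.dwell(.2);say('lift')
np.savez('g.npz',L=L,yaw=yaw,g=g)
s=shot('side');w=shot('wrist');pickle.dump(s,open('s4.pkl','wb'));pickle.dump(w,open('w4.pkl','wb'))
a=cv2.resize(s['image'][40:190,200:360],None,fx=3,fy=3);b=cv2.resize(w['image'],None,fx=.5,fy=.5)
o=np.zeros((450,800,3),np.uint8);o[:,:480]=a;o[:200,480:]=b;cv2.imwrite('pics/lift.png',o)
E
```

```text
(298, 162, 68, 66) ((0.48002880811691284, 0.3206365704536438), 0.03379277512431145) ((0.48080140352249146, 0.32087022066116333), (0.06539365649223328, 0.06542815268039703), 8.999176025390625)
(301, 61, 33, 91) ((0.39664968848228455, 0.3068670928478241), 0.040218546986579895) ((0.39650294184684753, 0.3071025013923645), (0.07931209355592728, 0.018180401995778084), 9.28565502166748)
L [0.48002881 0.32063657] H [0.39650294 0.3071025 ] 0.08461525489839472 yaw 9.203897362192007 g [0.40895578 0.30912029]
above 12.79 [0.4097 0.3096 0.0807] [-0.23 -0.02 -0.66] 0.0455
low 13.51 [0.4101 0.3097 0.013 ] [-0.46 -0.08  0.3 ] 0.045
at 13.93 [0.4088 0.309  0.0039] [ 0.44 -0.83 -0.55] 0.0451
grip 14.43 [0.409  0.3092 0.0041] [-0.09  0.25  0.31] 0.0195
lift 15.57 [0.4083 0.3087 0.099 ] [ 0.18  0.5  -1.62] 0.0194
```

View pics/lift.png

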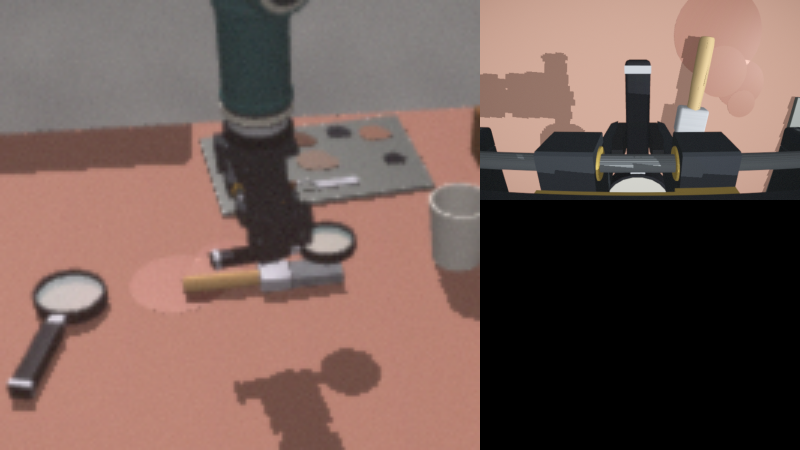

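Lift picture: the small loupe is held by its handle and looks level, at side crop (328,240). The big loupe and brush are untouched. Next I carry it to above the miniature.

```bash
python3 - <<'E'
from h import *
import pickle
yaw=-np.radians(30); t=np.array([.5315,-.1405])
g=t-.072*np.array([np.cos(yaw),np.sin(yaw)])
s=manip.state();manip.move_linear([s['tool_pos'][0],s['tool_pos'][1],.2],rate=.2)
manip.move_pose([*g,.2],down(yaw));say('above')
manip.move_linear([*g,.1088],rate=.1);manip.dwell(.4);say('there')
for n in('side','scene','wrist'):
    pickle.dump(shot(n),open(n+'5.pkl','wb'))
a=pickle.load(open('side5.pkl','rb'))['image'];b=pickle.load(open('scene5.pkl','rb'))['image']
o=np.hstack([cv2.resize(a[180:300,290:420],(400,370),interpolation=cv2.INTER_CUBIC),cv2.resize(b[170:290,235:365],(400,370),interpolation=cv2.INTER_CUBIC)])
cv2.imwrite('pics/p5.png',o)
E
```

```text
above 17.87 [ 0.4692 -0.1038  0.1997] [-0.74  0.13 -1.08] 0.0193
there 19.32 [ 0.4693 -0.1046  0.1091] [ 0.31  0.23 -1.79] 0.0194
```

View pics/p5.png

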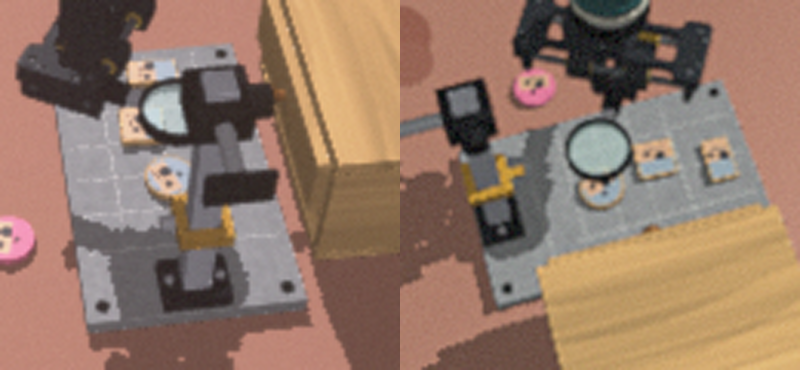

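Left (side): the rim is at (185,108) beside the column, with the drawer home. Right (scene): the full rim is at (600,150) and the round miniature is partly visible behind it at (602,190). I measure rim centre, height and tilt.

```bash
python3 - <<'E'
from h import *
import pickle
from scipy.optimize import least_squares
for n in('scene','side'):
    k=pickle.load(open(n+'5.pkl','rb'));P=cloud(k);hsv=cv2.cvtColor(k['image'],cv2.COLOR_BGR2HSV)
    d=np.hypot(P[...,0]-.5315,P[...,1]+.1405)
    m=(k['image'].max(2)<70)&(k['z_map']>0)&(d<.042)&(P[...,2]>.09)&(P[...,2]<.135)
    q=P[m];print(n,len(q),'z pct',np.percentile(q[:,2],[5,25,50,75,95]).round(4))
    q=q[q[:,2]>np.percentile(q[:,2],40)]
    A=np.c_[q[:,:2]-[.5315,-.1405],np.ones(len(q))];f=np.linalg.lstsq(A,q[:,2],rcond=None)[0];print('plane slopes,z',f.round(4),(q[:,2]-A@f).std())
    # outer contour on rim-top plane
    cs=cv2.findContours(m.astype(np.uint8),cv2.RETR_EXTERNAL,cv2.CHAIN_APPROX_NONE)[0];c=max(cs,key=len)
    w=on_plane(k,c[:,0],.1187)[:,:2]
    r=least_squares(lambda p:np.hypot(*(w-p[:2]).T)-.0335,[.5315,-.1405],loss='soft_l1',f_scale=.001)
    print('circle',r.x,np.abs(r.fun).mean(), cv2.minEnclosingCircle(w.astype(np.float32)))
    b=(hsv[...,1]>140)&(hsv[...,0]>16)&(hsv[...,0]<30)&(abs(P[...,0]-.53)<.04)&(abs(P[...,1]+.26)<.05)&(k['z_map']>0)
    h=np.histogram(P[b][:,2],bins=np.arange(.104,.126,.001));print('brass',dict(zip(h[1].round(3).tolist(),h[0].tolist())))
    t=(P[...,2]>.02)&(P[...,2]<.029)&(d<.035);print('mini',t.sum(),P[t][:,2].mean() if t.sum() else '')
    # glass depth
    gm=(d<.02)&(k['z_map']>0);print('glass z',np.percentile(P[gm][:,2],[10,50,90]).round(4) if gm.sum() else '')
    lo=(d<.03)&(P[...,2]>.1)
k=pickle.load(open('side5.pkl','rb'));print(k['image'][:2,0])
E
```

```text
scene 53 z pct [0.1106 0.1146 0.118  0.1194 0.1222]
plane slopes,z [-0.0198  0.0011  0.1195] 0.0015490177821421355
circle [ 0.533725   -0.14224833] 0.0010504205219708774 ((0.5529744625091553, -0.14961721003055573), 0.026440685614943504)
brass {0.104: 0, 0.105: 0, 0.106: 0, 0.107: 0, 0.108: 0, 0.109: 2, 0.11: 2, 0.111: 1, 0.112: 2, 0.113: 5, 0.114: 1, 0.115: 11, 0.116: 14, 0.117: 23, 0.118: 17, 0.119: 15, 0.12: 12, 0.121: 4, 0.122: 2, 0.123: 2, 0.124: 0, 0.125: 0}
mini 95 0.0240047263499535
glass z [0.0228 0.112  0.1156]
side 67 z pct [0.1074 0.1115 0.1152 0.1181 0.1197]
plane slopes,z [-0.0072  0.0296  0.1173] 0.001843113324336436
circle [ 0.53091251 -0.1476073 ] 0.0026394170019912034 ((0.5142486095428467, -0.16528192162513733), 0.025345858186483383)
brass {0.104: 0, 0.105: 0, 0.106: 0, 0.107: 0, 0.108: 0, 0.109: 4, 0.11: 3, 0.111: 3, 0.112: 3, 0.113: 2, 0.114: 6, 0.115: 5, 0.116: 12, 0.117: 16, 0.118: 28, 0.119: 18, 0.12: 8, 0.121: 2, 0.122: 1, 0.123: 0, 0.124: 0, 0.125: 0}
mini 166 0.023956796931930913
glass z [0.0225 0.0256 0.1146]
[[ 68  79  99]
 [ 69  81 102]]
```

```bash
python3 - <<'E'
from h import *
import pickle
from scipy.optimize import least_squares
def fit(w,r0,c0):
    r=least_squares(lambda p:np.hypot(*(w-p[:2]).T)-r0,c0,loss='soft_l1',f_scale=.0008);return r.x.round(4),np.median(abs(r.fun)).round(5)
for n in('scene','side'):
    k=pickle.load(open(n+'5.pkl','rb'));im=k['image'];hsv=cv2.cvtColor(im,cv2.COLOR_BGR2HSV)
    v,u=np.mgrid[:400,:640];uv=np.c_[u.ravel(),v.ravel()]
    # rim: dark pixels near expected circle on mid-top plane
    W=on_plane(k,uv,.1187)[:,:2].reshape(400,640,2);d=np.hypot(W[...,0]-.5325,W[...,1]+.1412)
    m=(im.max(2)<75)&(d<.042)&(d>.024)
    print(n,'rim mid-ring px',m.sum(),fit(W[m],.0315,[.5325,-.1412]))
    # mini: warm/tan or blue pixels at z .024 vs grey board
    M=on_plane(k,uv,.024)[:,:2].reshape(400,640,2);d=np.hypot(M[...,0]-.5315,M[...,1]+.1405)
    t=((hsv[...,1]>55)&(d<.032)).astype(np.uint8)
    P=cloud(k); t&=(P[...,2]<.04).astype(np.uint8)
    c=max(cv2.findContours(t,cv2.RETR_EXTERNAL,cv2.CHAIN_APPROX_NONE)[0],key=cv2.contourArea)
    w=on_plane(k,c[:,0],.023)[:,:2];
    print('mini',t.sum(),cv2.boundingRect(c),fit(w,.024,[.5315,-.1405]))
    o=cv2.resize(im,None,fx=1,fy=1).copy();cv2.drawContours(o,[c],-1,(0,0,255),1);o[m]=(0,255,0)
    x,y,_,_=cv2.boundingRect(c);cv2.imwrite(f'pics/d_{n}.png',cv2.resize(o[y-60:y+60,x-50:x+70],(400,400),interpolation=cv2.INTER_NEAREST))
a=np.hstack([cv2.imread('pics/d_scene.png'),cv2.imread('pics/d_side.png')]);cv2.imwrite('pics/d.png',a)
E
```

```text
scene rim mid-ring px 67 (array([ 0.535 , -0.1423]), np.float64(0.00114))
mini 42 (293, 229, 15, 9) (array([ 0.532 , -0.1419]), np.float64(0.00125))
side rim mid-ring px 197 (array([ 0.5303, -0.1446]), np.float64(0.00326))
mini 67 (337, 233, 12, 12) (array([ 0.5319, -0.1475]), np.float64(0.0034))
```

View pics/d.png

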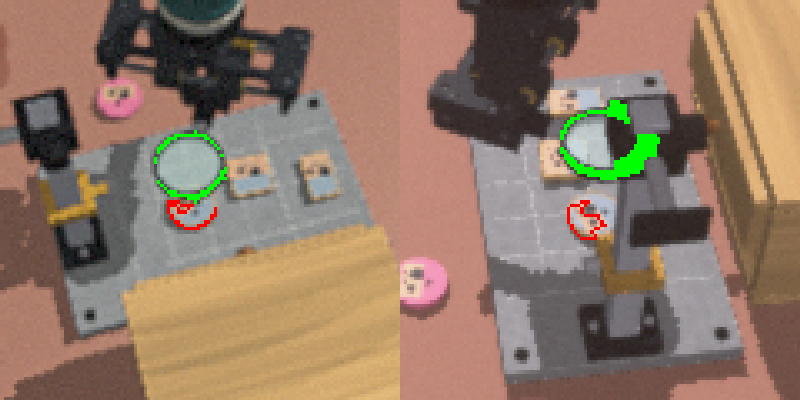

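```bash
python3 - <<'E'
from h import *
import pickle
from scipy.optimize import least_squares
k=pickle.load(open('side5.pkl','rb'));im=k['image'];hsv=cv2.cvtColor(im,cv2.COLOR_BGR2HSV)
v,u=np.mgrid[:400,:640];uv=np.c_[u.ravel(),v.ravel()]
def fit(w,r0,c0):
    r=least_squares(lambda p:np.hypot(*(w-p[:2]).T)-r0,c0,loss='soft_l1',f_scale=.0008);return r.x.round(4),np.median(abs(r.fun)).round(5),len(w)
W=on_plane(k,uv,.1187)[:,:2].reshape(400,640,2);d=np.hypot(W[...,0]-.531,W[...,1]+.1412)
m=(im.max(2)<75)&(d<.039)&(d>.026)&(W[...,0]<.527)&(W[...,1]<-.125)
print('side rim',fit(W[m],.0315,[.5315,-.1412]))
for f in('side0','side5'):
    k=pickle.load(open(f+'.pkl','rb'));im=k['image'];hsv=cv2.cvtColor(im,cv2.COLOR_BGR2HSV).astype(int);P=cloud(k)
    M=on_plane(k,uv,.024)[:,:2].reshape(400,640,2);d=np.hypot(M[...,0]-.5315,M[...,1]+.1405)
    # first strongly coloured pixel from the left, row by row = left edge
    pts=[]
    for r in range(222,255):
        c=np.nonzero((hsv[r,:,1]>50)&(d[r]<.034)&(P[r,:,2]<.05))[0]
        if len(c): pts.append(M[r,c[0]])
    pts=np.array(pts);pts=pts[(pts[:,0]<.522)];print(f,fit(pts,.024,[.5315,-.1405]))
E
```

```text
side rim (array([ 0.5281, -0.1451]), np.float64(0.0012), 36)
side0 (array([ 0.5297, -0.1453]), np.float64(0.00068), 13)
side5 (array([ 0.5296, -0.146 ]), np.float64(0.00052), 12)
```

```bash
python3 - <<'E'
from h import *
say('before');manip.dwell(.3);say('now');order.close_job()
E
```

```text
before 19.48 [ 0.4691 -0.1045  0.1089] [-0.67  1.18 -0.59] 0.0192
now 19.77 [ 0.4691 -0.1045  0.1088] [ 0.32 -1.45 -1.53] 0.0196
the job is handed in; nothing more can be done
```

I pushed the drawer home, then picked up the small loupe and handed the job in at about 19.8 s with it still held above the round miniature.

- **Drawer:** I pushed it until the catch drew in and it came up against a hard stop at 14 N. The side camera then showed the front about 12 mm ahead of the organiser's face, which is its home position.
- **Loupe:** It is gripped by the handle, with the grip force set to 40 N and the handle turned 30° clear of the column. The gripper width and position were steady at the end.
- **Height:** I aimed for a focal height of about 112 mm. The rim top and the collar top both measured about 118–119 mm, equal within the noise of 1–2 mm.
- **Level:** It is about level. The fitted tilt was roughly 1–2°, which is within the noise of those fits.
- **Centring:** The two fixed cameras disagreed slightly on the lens relative to the miniature. The scene camera gave +2.5 mm in x and the side camera −1.6 mm; both were within 1 mm in y. The average is under 1 mm, so I made no correction. Both fits used partly hidden outlines.
- **Other objects:** I planned no contact with the miniatures, collar, brush or anything else. The pictures showed no sign of any being moved, though I did not measure each one again.

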